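# Load the two-tier oven carrier with the heatproof parts

### The arm

A 7-joint arm with a two-finger parallel gripper is mounted at the origin on the work surface; the furniture and walls round the work are solid. World frame = base frame: x ahead of the robot, y to its left, z up, the work surface at z = 0. Lengths are in m, angles in rad, forces in N, time in s.
With the tool pointing down it reaches from about 0.425 to 0.8 m from the base axis. Payload 8.3 kg.
Tool frame: the origin (TCP) lies at the very end of the fingers, on their centre line; the grasp point (between the pads) lies bot.tcp_to_grasp behind it (bot.tcp_to_grasp is the distance from the TCP to the grasp point, in m); z points along the fingers, y is the line along which they close (so a half turn about z gives the same grasp; the last joint's range is limited). The gripper opens to 85 mm and grips with 20 to 120 N. Pads are 22 mm wide; open, the fingers measure 114 mm over their backs; the gripper's body (76 mm by 85 mm) begins 54 mm behind the grasp point. The pads swing forward as they close: fully open they stand 13 mm farther back than shut.
Start: joints at [-1.172, 0.383, 0.016, 1.37, -0.006, 1.388, -0.046], TCP at [0.278, 0.56, 0.231] pointing down, gripper open.
Joint ranges: [-2.95, 2.95], [-0.25, 2.06], [-1.52, 1.56], [0.18, 2.33], [-1.44, 4.58], [0.02, 2.06], [-3.01, 3.01]. Speed limits (rad/s): [2.39, 2.39, 3.01, 3.01, 3.14, 3.14, 3.14].

### API

Orientations are given as a rotation vector (axis times angle).
In Python, from bench import bot gives the robot as it stands.
- The arm moves only by the shell command python3 -m inch 'ROWS' [FORCE]. ROWS is JSON, a list of rows, each a list of 7 numbers: the finger opening in mm, from 0 to 85.4, then the shift along the tool's x, y, z in mm, then the turn, a rotation vector about the tool's x, y, z in degrees. In form: [[claw, x, y, z, wx, wy, wz], ...]. A call has 1 to 5 rows; each row is the pose to reach, as a shift and turn from the pose commanded when the call began, along the tool's axes at that moment; what a row does not reach only later rows make up. A row lasts 1/8 s, in which the tool goes at most 62.5 mm and 10.7 degrees, less where a joint would pass 70% of its speed; a pose out of reach is approached as far as the arm can. A call with a gripper value outside its range is refused whole. The fingers move at their own pace and stop on an object; FORCE is the grip in N (left out, the last holds). Time passes only in rows, so rows that repeat a pose let the fingers close. It gives the time, the measured TCP pose, the force, the opening and the grip force at its end, in the units of the state.
- bot.get_state(): the state, without advancing time (a new reading comes with each control period).
- bot.capture(name): name is "scene" or "top" or "wrist"; returns the picture (480x640x3 uint8, red, green, blue); there is no depth.
- bot.camera_model(name): a dict with "mtx" (3x3 intrinsics, pixels), "T" (4x4, takes a point from camera to world coordinates); the wrist camera has in their place "T_tool_cam" (4x4, takes a point from camera to tool coordinates, whose origin is the TCP and whose axes are the flange's). Camera axes: x right, y up, looking along -z (the intrinsics and any distortion apply to the point x, -y, -z); pixel columns grow to the right and rows downward; lengths in m; the calibration is good to about 2 mm. A picture is of the moment at which its call begins: read the wrist's pose just before it. camera_model takes no time and is no camera call.
- bot.close_job(): hands the job in; it is judged then, once.
The state is a dict: "t": time; "q": joint angles; "qd": joint speeds; "joint_efforts": joint torques, N m; "ee_pos": TCP position; "ee_rot": TCP orientation; "ft_force": force on the tool from outside, world axes, zero at the start; "ft_torque": the same for the moment, N m; "opening": opening from 0.0 (shut) to 1.0 (fully open); "grip_force": force on a finger pad.
Only numpy, scipy, OpenCV 4.12 (cv2) and the standard library are available. Lean on these libraries where they do the work, as an engineer would, in place of code of your own. Each camera call takes 0.05 s, during which the arm holds its last target. There are 200 camera calls.

### The job

These washed parts are going into the drying oven: lay one steel blank flange flat on each of the two round pads of the carrier's base, then lower the upper tier over the four posts so that it sits level on their shoulders, and after that stand the ceramic plug upright on the tier's round pad and lay the ceramic boat lengthwise on its oblong pad. The black plastic lens cap and the ring with the rubber seal cannot take the heat: leave them where they lie. Finish with everything released and at rest.

Things in the scene. Friction and masses are not known exactly. Their poses are not given: they have to be found in the camera images.
- carrier: Carrier base, fixed: steel plate 100 (x) x 140 (y) mm, top at z 8 mm. Origin: centre of its underside. Flange pads: 2 round, 32 mm wide, at (0, +-32) mm, top z 14. Posts at (+-40, +-60) mm: 12 mm thick up to a shoulder at z 40, then a 6 mm pin, tapering from z 47 to a 2 mm tip at z 53. Seated, the tier's underside is at z 40, its x along this x, either way round.
- tier: Loose upper tier, 0.35 kg: steel plate 100 (x) x 140 (y) x 5 mm, 10 mm holes at (+-40, +-60) mm. Origin: centre of its underside. Grip it by the black lifting bar at the centre: 46 mm along x, 12 mm thick along y, z 24 to 38 mm. Pads with top at z 9 mm: round, 34 mm wide, at (0, +40) mm for the plug; oblong, 72 (x) x 30 (y) mm, at (0, -40) mm for the boat.
- flange_1: Stainless steel blank flange, a plain flat solid disc, pale silvery white, 40 mm across, 8 mm high, 0.09 kg. Origin: centre of its underside. Either flange may go on either pad.
- flange_2: Second stainless steel blank flange, same as flange_1.
- plug: Cream-white ceramic (alumina) plug standing on end: cylinder 40 mm across, 45 mm high, with a thin brown wire loop on top to 59 mm, 0.09 kg. Origin: centre of its underside, z up.
- boat: Cream-white ceramic (alumina) boat, a small open trough 18 mm wide (its x) and 12 mm high, long along its y: the trough runs from y = -23 to +34 mm (its middle is at y = +6 mm), a small tab sticks out at the -y end. 0.022 kg. Origin: on its underside. Grip it across its width.
- lens_cap: Look-alike, stays where it is: black plastic lens cap, disc 40 mm across, 10 mm high. Origin: centre of its underside.
- seal_ring: Look-alike, stays where it is: metal centring ring with a black rubber seal round it, 40 mm across, 8 mm high, open in the middle. Origin: centre of its underside.

How it is judged:
By the outcome, as a careful person would: the job done as asked, in the order asked, and still so for the second after the job is handed in, with the robot touching nothing.
It also fails if it takes over 106 s, if anything falls off the work surface, if the arm or the gripper's body presses on something with over 40 N, if the wrist force passes 120 N, or if a joint passes its speed limit or range.

## Working session

There is one attempt and no reset: what is moved stays moved. The work goes in short steps, Python scripts to look and compute and a shell command to move; the robot and the scene stay as the last step left them, time stands still between calls to the robot, and variables do not carry over. Pictures are saved under pics/ and viewed, at most 14 in all, crops included, and the job is handed in when it is done.

```bash
ls; mkdir -p pics; python3 - <<'E'
from bench import bot
import cv2
s=bot.get_state();print(s,bot.tcp_to_grasp)
for n in("scene","top","wrist"):
    cv2.imwrite(f"pics/{n}0.png",bot.capture(n)[:,:,::-1]);print(n,bot.camera_model(n))
E
```

```text
pics
{'t': 0.0, 'q': array([-1.17188563,  0.38424659,  0.01636138,  1.37114221, -0.00631441,
        1.38817589, -0.04650007]), 'qd': array([ 2.89247795e-04,  1.12387844e-05,  9.74689576e-04,  1.16633305e-03,
        1.39598910e-03,  7.08815401e-05, -2.38693334e-04]), 'joint_efforts': array([-1.21291991e-04, -6.27596927e+01,  8.43915939e-01, -3.71813607e+01,
        1.64515385e-02,  1.44233275e-02, -9.65057666e-06]), 'ee_pos': array([0.27821935, 0.55911324, 0.2302789 ]), 'ee_rot': array([-7.18772608e-01, -3.05782433e+00,  2.94615452e-03]), 'ft_force': array([-0.0303923 ,  0.05086346, -0.94087752]), 'ft_torque': array([0.04092188, 0.04180438, 0.01308762]), 'grip_force': 0.0, 'opening': 0.9991123048053011} 0.0187
scene {'mtx': array([[557.94693674,   0.        , 313.14121947],
       [  0.        , 557.94693674, 247.30065697],
       [  0.        ,   0.        ,   1.        ]]), 'T': array([[ 0.53347609,  0.60421468, -0.59188502,  0.03397768],
       [-0.84566522,  0.36785005, -0.38669973, -0.32576167],
       [-0.01592472,  0.70683164,  0.70720254,  0.65048209],
       [ 0.        ,  
[... 283 characters left out ...]
0.99965346, -0.02629915, -0.00115049, -0.00347758],
       [-0.0032074 ,  0.07830418,  0.99692435,  0.88568147],
       [ 0.        ,  0.        ,  0.        ,  1.        ]])}
wrist {'mtx': array([[335.65182556,   0.        , 316.13158469],
       [  0.        , 335.65182556, 240.24006178],
       [  0.        ,   0.        ,   1.        ]]), 'T_tool_cam': array([[-9.16006822e-04,  9.60028709e-01,  2.79900051e-01,
         7.09376543e-02],
       [ 9.99999540e-01,  7.99580752e-04,  5.30138963e-04,
        -3.44543673e-04],
       [ 2.85145931e-04,  2.79900408e-01, -9.60029000e-01,
        -1.42159279e-01],
       [ 0.00000000e+00,  0.00000000e+00,  0.00000000e+00,
         1.00000000e+00]])}
```

View pics/top0.png

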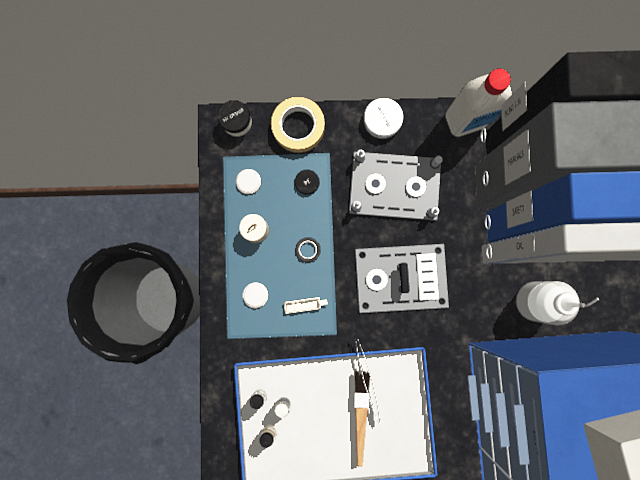

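View pics/scene0.png

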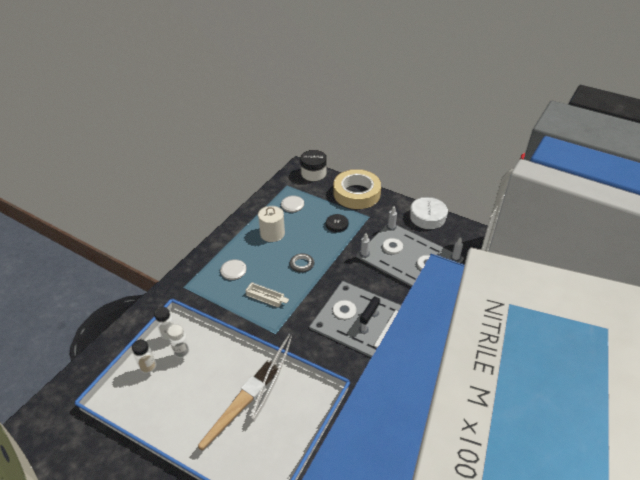

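The top view shows the flanges at (248,181) and (256,295), plug (253,228), lens cap (307,182), seal ring (307,250), boat (305,305) with its tab to the right, carrier base (396,186) and tier (402,278). In the scene view, the tall boxes are to the right (world -y).

```bash
python3 - <<'E'
import cv2
im=cv2.imread("pics/top0.png")
c=im[142:352,220:460]
cv2.imwrite("pics/c1.png",cv2.resize(c[5:95,122:232],None,fx=7,fy=6.5,interpolation=cv2.INTER_CUBIC)) # 342..452 x,147..237 y
a=cv2.resize(c[95:180,122:236],None,fx=7,fy=7,interpolation=cv2.INTER_CUBIC)
cv2.imwrite("pics/c2.png",a) # origin 342,237
b=cv2.resize(im[150:325,222:334],None,fx=3.4,fy=3.4,interpolation=cv2.INTER_CUBIC)
cv2.imwrite("pics/c3.png",b)
E
```

```text
(no output)
```

View pics/c1.png

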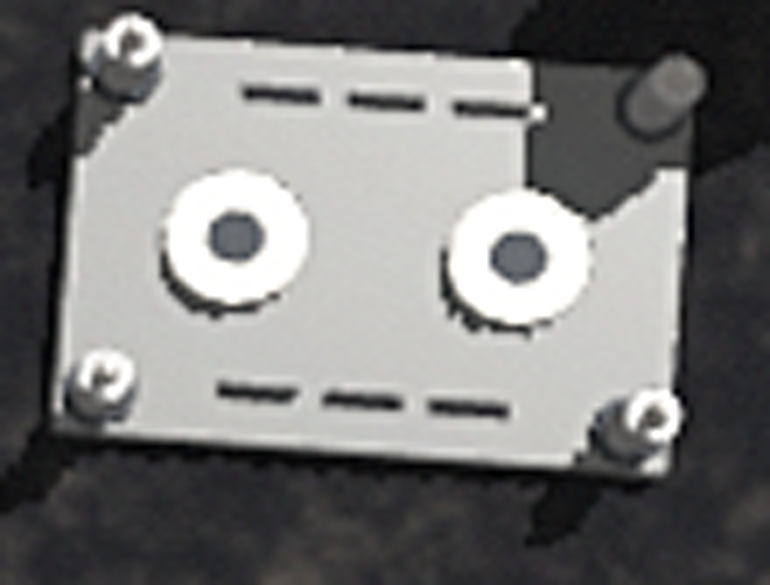

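View pics/c2.png

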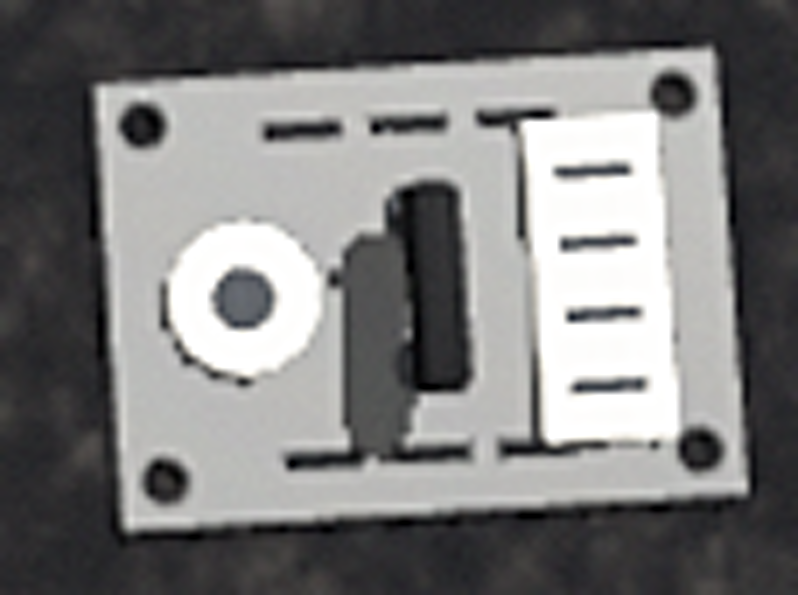

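View pics/c3.png

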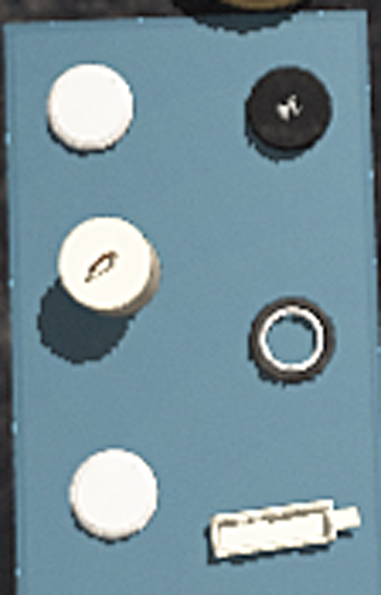

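c1 shows the carrier pads at crop px (236,237) and (519,256), and the pin tips at (132,40), (103,375), (655,415) and (685,75). c2 shows the tier holes at (143,125), (673,93), (166,481) and (702,449), the round pad at (243,298) and the bar top around (437,285). c3 shows the flanges at (91,107) and (114,493), the plug top at (107,263) and the boat rim corners at (212,520), (328,500), (337,543) and (217,560).

```bash
cat > h.py <<'E'
import numpy as np
from bench import bot
from scipy.spatial.transform import Rotation as R
def ray(name,px,z,T=None):
    m=bot.camera_model(name);K=m["mtx"]
    if T is None:T=m["T"]
    px=np.atleast_2d(px).astype(float)
    d=np.c_[(px[:,0]-K[0,2])/K[0,0],-(px[:,1]-K[1,2])/K[1,1],-np.ones(len(px))]@T[:3,:3].T
    return T[:3,3]+d*((z-T[2,3])/d[:,2])[:,None]
def wristT(s):
    T=np.eye(4);T[:3,:3]=R.from_rotvec(s["ee_rot"]).as_matrix();T[:3,3]=s["ee_pos"]
    return T@bot.camera_model("wrist")["T_tool_cam"]
def go(x,y,z,yawdeg,s=None,half=True):
    """tool-frame shift (mm) and turn (deg) to a tool-down pose; yawdeg = world direction of tool y"""
    s=s or bot.get_state();M=R.from_rotvec(s["ee_rot"])
    a=np.radians(yawdeg);ty=np.array([np.cos(a),np.sin(a),0]);tz=np.array([0,0,-1.])
    t=M.inv()*R.from_matrix(np.c_[np.cross(ty,tz),ty,tz])
    sh=M.inv().apply(np.array([x,y,z])-s["ee_pos"])*1e3
    return np.round(sh,1),np.round(np.degrees(t.as_rotvec()),1)
E
python3 - <<'E'
from h import *
np.set_printoptions(precision=4,suppress=True)
f=lambda p,sx,sy,o:(np.array(p)+.5)/[sx,sy]-.5+o
def rep(n,p,z):
    w=ray("top",p,z);print(n,w[:,:2].tolist() if 0 else np.round(w[:,:2],4).tolist());return w[:,:2]
P=rep("pads",f([(236,237),(519,256)],7,6.5,[342,147]),.014)
t=rep("tips",f([(132,40),(103,375),(655,415),(685,75)],7,6.5,[342,147]),.053)
print("pad mid",P.mean(0),"tips mid",t.mean(0),"pad dist",np.linalg.norm(P[0]-P[1]),[np.degrees(np.arctan2(*(v)[::-1])) for v in (P[0]-P[1],t[0]-t[3],t[1]-t[2])], np.linalg.norm(t-np.roll(t,1,0),axis=1))
h=rep("holes",f([(143,125),(166,481),(702,449),(673,93)],7,7,[342,237]),.005)
print("mid",h.mean(0),[np.degrees(np.arctan2(*(v)[::-1])) for v in (h[0]-h[3],h[1]-h[2])],np.linalg.norm(h-np.roll(h,1,0),axis=1))
rep("rpad",f([(243,298)],7,7,[342,237]),.009);rep("bar",f([(437,285)],7,7,[342,237]),.038)
o=[222,150]
rep("fl",f([(91,107),(114,493)],3.4,3.4,o),.008);rep("plug",f([(107,263)],3.4,3.4,o),.045)
rep("cap/ring",f([(288,108),(290,340)],3.4,3.4,o),.009)
b=rep("boat",f([(212,520),(328,500),(337,543),(217,560)],3.4,3.4,o),.012);print(b.mean(0),np.linalg.norm(b-np.roll(b,1,0),axis=1),[np.degrees(np.arctan2(*(v)[::-1])) for v in (b[0]-b[1],b[3]-b[2])])
s=bot.get_state();print(R.from_rotvec(s["ee_rot"]).as_matrix())
E
```

```text
pads [[0.6352, -0.0853], [0.6288, -0.1489]]
tips [[0.6751, -0.0607], [0.5967, -0.0521], [0.5842, -0.1701], [0.6637, -0.1799]]
pad mid [ 0.632  -0.1171] tips mid [ 0.6299 -0.1157] pad dist 0.06386567570251238 [np.float64(84.28474340516823), np.float64(84.49756695530937), np.float64(83.97594772646202)] [0.1197 0.0789 0.1187 0.08  ]
holes [[0.5235, -0.0614], [0.4436, -0.0641], [0.4476, -0.1842], [0.5276, -0.1811]]
mid [ 0.4856 -0.1227] [np.float64(91.95155237918614), np.float64(91.90532795196458)] [0.1197 0.0799 0.1202 0.08  ]
rpad [[0.484, -0.0823]]
bar [[0.4855, -0.1217]]
fl [[0.6447, 0.1156], [0.4648, 0.1078]]
plug [[0.5673, 0.1046]]
cap/ring [[0.6416, 0.0235], [0.5331, 0.0251]]
boat [[0.4514, 0.0627], [0.4591, 0.0094], [0.4394, 0.0058], [0.4331, 0.0608]]
[0.4457 0.0346] [0.0183 0.0539 0.02   0.0554] [np.float64(98.24357379096442), np.float64(96.52183147777342)]
[[-0.8953  0.4455 -0.0007]
 [ 0.4455  0.8953 -0.0013]
 [-0.     -0.0015 -1.    ]]
```

The geometry checks out: hole and post spacings come to 80/120 mm, the pads are 64 mm apart, and the boat is about 18 mm wide. Next is flange 1.

```bash
python3 - <<'E'
from h import *
print(go(.6447,.1156,.12,-5.8))
E
```

```text
(array([-525.7, -233.7,  110.9]), array([-0.1,  0.1, 69.3]))
```

```bash
python3 -m inch '[[60,-526,-234,60,-0.1,0.1,69.3],[60,-526,-234,60,-0.1,0.1,69.3],[60,-526,-234,60,-0.1,0.1,69.3],[60,-526,-234,60,-0.1,0.1,69.3],[60,-526,-234,60,-0.1,0.1,69.3]]' 40; python3 -c "
from h import *
print(go(.6447,.1156,.12,-5.8))"
```

```text
t: 0.78
ee_pos: [0.4772, 0.3182, 0.1986]
ee_rot: [-2.029, -2.397, -0.002]
ft_force: [0.3, 0.3, 0.3]
opening: 0.703
grip_force: 0.0
(array([-227.5,  131.7,   78.3]), array([ 0. , -0.1, 15.3]))
```

```bash
python3 -m inch '[[60,-227,132,78,0,0,15.3],[60,-227,132,78,0,0,15.3],[60,-227,132,78,0,0,15.3],[60,-227,132,78,0,0,15.3],[60,-227,132,78,0,0,15.3]]'; python3 -c "
from h import *
import cv2
print(go(.6447,.1156,.12,-5.8))
s=bot.get_state();im=bot.capture('wrist');cv2.imwrite('pics/w1.png',im[:,:,::-1])
T=wristT(s);K=bot.camera_model('wrist')['mtx']
for p in [(.6447,.1156,.008),(.5673,.1046,.045),(.632,-.117,.014)]:
    c=np.linalg.inv(T)@np.r_[p,1];print(K[0,2]-K[0,0]*c[0]/c[2],K[1,2]+K[1,1]*c[1]/c[2])
"
```

```text
t: 1.4
ee_pos: [0.6461, 0.1137, 0.1187]
ee_rot: [-2.331, -2.106, 0.003]
ft_force: [-0.1, 0.5, 0.3]
opening: 0.699
grip_force: 0.0
(array([ 1.7, -1.6, -1.3]), array([-0.1,  0.1,  0. ]))
314.33390656894574 234.13230402976237
204.2120739577347 274.4988631614135
326.1604149310835 470.01271868821266
```

View pics/w1.png

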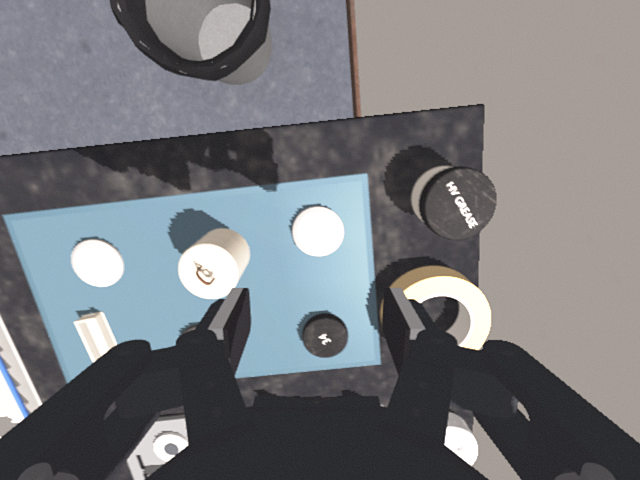

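The wrist view shows flange 1 at (318,231), against a prediction of (314,234). The two calibrations agree to about 3 mm.

```bash
python3 -c "
from h import *
s=bot.get_state();T=wristT(s)
print(ray('wrist',[(318,231)],.008,T),ray('wrist',[(214,278),(98,263)],.045,T),ray('wrist',[(98,263)],.008,T))
print(go(.646,.1165,.001,-5.8))
"
```

```text
[[0.648412   0.11649928 0.008     ]] [[0.57428484 0.10017423 0.045     ]
 [0.49757128 0.1191611  0.045     ]] [[0.47068333 0.10820257 0.008     ]]
(array([  4.3,  -1. , 117.3]), array([-0.1,  0.1, -0. ]))
```

```bash
python3 -m inch '[[60,4,0,55,0,0,0],[60,4,0,95,0,0,0],[60,4,0,112,0,0,0],[60,4,0,117,0,0,0],[60,4,0,117,0,0,0]]'; python3 -m inch '[[20,0,0,0,0,0,0],[20,0,0,0,0,0,0],[20,0,0,0,0,0,0],[20,0,0,0,0,0,0],[20,0,0,0,0,0,0]]' 40
```

```text
t: 2.08
ee_pos: [0.6465, 0.1234, 0.005]
ee_rot: [-2.324, -2.113, -0.005]
ft_force: [0.1, -0.1, 0.1]
opening: 0.702
grip_force: 0.0
t: 2.7
ee_pos: [0.649, 0.1236, 0.0087]
ee_rot: [2.323, 2.111, 0.013]
ft_force: [-3.2, -0.2, 20.6]
opening: 0.237
grip_force: 10.5
```

```bash
python3 -m inch '[[20,0,0,-15,0,0,0],[70,0,0,-60,0,0,0],[70,0,0,-60,0,0,0],[70,0,0,-60,0,0,0],[70,0,0,-60,0,0,0]]'; python3 -m inch '[[60,0,0,0,0,0,0],[60,0,0,0,0,0,0],[60,0,0,0,0,0,0]]';python3 -c "
from h import *
import cv2
s=bot.get_state();im=bot.capture('wrist');cv2.imwrite('pics/w2.png',im[:,:,::-1])
print(s['ee_pos'],s['qd'],go(.646,.1165,.06,-5.8,s))
T=wristT(s);K=bot.camera_model('wrist')['mtx']
for p in [(.6447,.1156,.008)]:
    c=np.linalg.inv(T)@np.r_[p,1];print(K[0,2]-K[0,0]*c[0]/c[2],K[1,2]+K[1,1]*c[1]/c[2])
"
```

```text
t: 3.32
ee_pos: [0.6448, 0.123, 0.0626]
ee_rot: [-2.323, -2.111, 0.0]
ft_force: [0.2, 0.4, -0.6]
opening: 0.82
grip_force: 0.0
t: 3.7
ee_pos: [0.6455, 0.123, 0.0633]
ee_rot: [-2.324, -2.112, -0.001]
ft_force: [-0.1, -1.4, -0.1]
opening: 0.702
grip_force: 0.0
[0.64548072 0.12295023 0.06325211] [-0.00096938 -0.00335683  0.00205574 -0.00095032 -0.0015639   0.00064015
 -0.00133549] (array([-6.4,  1.1,  3.2]), array([-0. , -0.1,  0.3]))
316.17871203220454 271.60894347724894
```

View pics/w2.png

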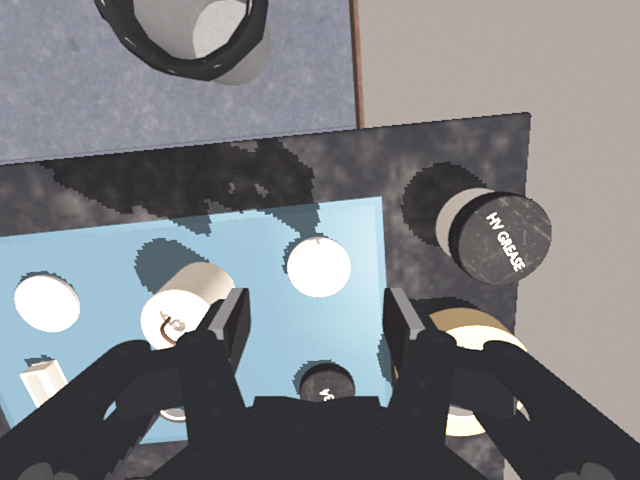

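The wrist view shows flange 1 unmoved at (319,267). The fingers had closed above it because the arm lags its command. I'll go lower and let it settle first.

```bash
python3 -m inch '[[58,-6,1,35,0,0,0],[58,-6,1,55,0,0,0],[58,-6,1,64,0,0,0],[58,-6,1,64,0,0,0],[58,-6,1,64,0,0,0]]'; python3 -m inch '[[50,0,0,0,0,0,0],[50,0,0,0,0,0,0],[50,0,0,0,0,0,0]]' 40
```

```text
t: 4.38
ee_pos: [0.6468, 0.1173, 0.0006]
ee_rot: [-2.324, -2.113, -0.004]
ft_force: [-0.1, 0.1, -0.1]
opening: 0.68
grip_force: 0.0
t: 4.75
ee_pos: [0.6462, 0.1171, -0.0002]
ee_rot: [-2.324, -2.112, -0.003]
ft_force: [-1.0, 0.5, 0.2]
opening: 0.587
grip_force: 0.0
```

```bash
python3 -m inch '[[42,0,0,0,0,0,0],[34,0,0,0,0,0,0],[34,0,0,0,0,0,0],[34,0,0,0,0,0,0]]' 40
```

```text
t: 5.25
ee_pos: [0.6461, 0.1171, 0.0]
ee_rot: [-2.324, -2.112, -0.003]
ft_force: [-2.2, -0.9, 6.1]
opening: 0.425
grip_force: 39.5
```

```bash
python3 -m inch '[[34,0,0,-10,0,0,0],[34,0,0,-30,0,0,0],[34,0,0,-40,0,0,0],[34,0,0,-40,0,0,0]]' 40;python3 -c "
from h import *
import cv2
s=bot.get_state();im=bot.capture('wrist');cv2.imwrite('pics/w3.png',im[150:400,180:460,::-1])"
```

```text
t: 5.75
ee_pos: [0.6471, 0.1171, 0.0413]
ee_rot: [2.325, 2.113, 0.006]
ft_force: [1.0, -0.0, -1.8]
opening: 0.428
grip_force: 40.1
```

View pics/w3.png

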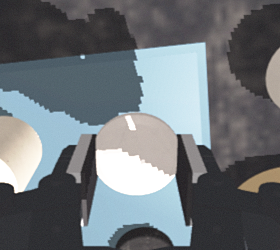

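The crop shows the flange held between the pads and lifted, with its centre at image px (316,305).

```bash
python3 -c "
from h import *
s=bot.get_state();T=wristT(s)
print(s['ee_pos'],s['ee_rot'],ray('wrist',[(316,305)],s['ee_pos'][2]+.007,T))
print(go(.630,-.149,.075,-5.8))
"
```

```text
[0.64635318 0.1171195  0.04021521] [-2.32431325 -2.11240544 -0.00389234] [[0.64630871 0.1183744  0.04721521]]
(array([-266.4,    9.1,  -35.4]), array([ 0.1, -0.1,  0.3]))
```

```bash
python3 -m inch '[[34,-10,0,-40,0,0,0],[34,-70,2,-50,0,0,0],[34,-130,4,-50,0,0,0],[34,-190,6,-50,0,0,0],[34,-250,9,-45,0,0,0.3]]' 40;python3 -m inch '[[34,-17,0,10,0,0,0],[34,-17,0,10,0,0,0],[34,-17,0,10,0,0,0]]'; python3 -c "
from h import *
import cv2
s=bot.get_state();im=bot.capture('wrist');cv2.imwrite('pics/w4.png',im[:,:,::-1])
cv2.imwrite('pics/t4.png',bot.capture('top')[140:360,220:460,::-1])
print(s['ee_pos'],go(.630,-.150,.03,-5.8,s))"
```

```text
t: 6.42
ee_pos: [0.6308, -0.1345, 0.0839]
ee_rot: [-2.329, -2.106, -0.002]
ft_force: [0.5, 0.1, -0.3]
opening: 0.422
grip_force: 40.4
t: 6.8
ee_pos: [0.63, -0.1468, 0.0737]
ee_rot: [-2.325, -2.109, -0.003]
ft_force: [0.5, 0.2, -0.1]
opening: 0.418
grip_force: 40.4
[ 0.62996248 -0.14678177  0.07368712] (array([-3.3,  0.4, 43.7]), array([-0. , -0.2,  0.2]))
```

View pics/w4.png

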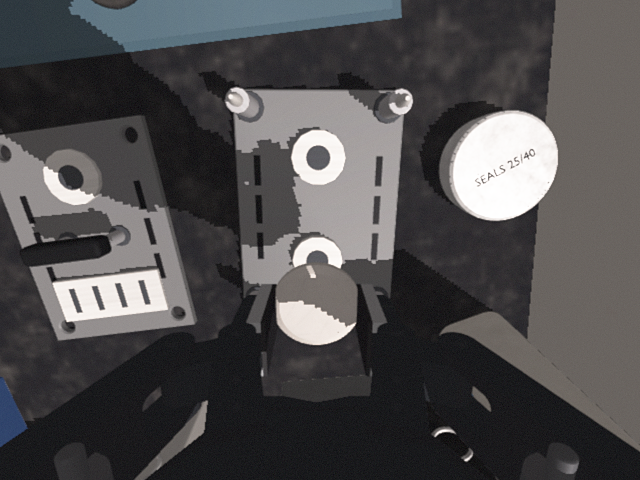

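The wrist view shows the flange held level at (317,305), the carrier pads at (318,157) and (317,260), and pin tips at (236,97) and (404,97). The tier is on the left.

```bash
python3 -c "
from h import *
np.set_printoptions(precision=4,suppress=True)
s=bot.get_state();T=wristT(s)
print(ray('wrist',[(318,157),(317,260)],.014,T),ray('wrist',[(236,97),(404,97)],.053,T))
print(ray('wrist',[(317,305)],s['ee_pos'][2]+.007,T))
print('tier pad',ray('wrist',[(73,177)],.009,T),ray('wrist',[(5,153),(131,135),(179,313),(69,326)],.005,T))
"
```

```text
[[ 0.6374 -0.0845  0.014 ]
 [ 0.6306 -0.1481  0.014 ]] [[ 0.603  -0.0532  0.053 ]
 [ 0.6785 -0.0607  0.053 ]]
[[ 0.6306 -0.1455  0.0811]]
tier pad [[ 0.4875 -0.0819  0.009 ]] [[ 0.4477 -0.0639  0.005 ]
 [ 0.5267 -0.0611  0.005 ]
 [ 0.5305 -0.1808  0.005 ]
 [ 0.4509 -0.1833  0.005 ]]
```

```bash
python3 -m inch '[[34,-3,0.3,20,0,0,0],[34,-3,0.3,40,0,0,0],[34,-3,0.3,52,0,0,0],[34,-3,0.3,56,0,0,0],[34,-3,0.3,57,0,0,0]]';python3 -m inch '[[34,0,0,1,0,0,0],[34,0,0,2,0,0,0],[34,0,0,2,0,0,0]]'
```

```text
t: 7.52
ee_pos: [0.6294, -0.1528, 0.0169]
ee_rot: [-2.33, -2.106, -0.002]
ft_force: [0.3, 0.1, -1.1]
opening: 0.42
grip_force: 40.4
t: 7.9
ee_pos: [0.6296, -0.1527, 0.0153]
ee_rot: [-2.33, -2.106, -0.003]
ft_force: [-0.2, -0.3, -0.9]
opening: 0.425
grip_force: 40.4
```

```bash
python3 -m inch '[[34,3,0,0,0,0,0],[34,3,0,1,0,0,0],[34,3,0,1.5,0,0,0],[34,3,0,1.5,0,0,0]]'
```

```text
t: 8.4
ee_pos: [0.63, -0.1491, 0.014]
ee_rot: [-2.329, -2.106, -0.003]
ft_force: [-1.4, 2.7, 5.3]
opening: 0.419
grip_force: 40.8
```

```bash
python3 -m inch '[[45,0,0,0,0,0,0],[60,0,0,0,0,0,0],[60,0,0,0,0,0,0],[60,0,0,-20,0,0,0],[60,0,0,-60,0,0,0]]';python3 -m inch '[[60,30,0,-30,0,0,0],[60,90,0,-30,0,0,0],[60,90,0,-30,0,0,0]]'; python3 -c "
from h import *
import cv2
print(go(.467,.108,.06,-5.8))"
```

```text
t: 9.02
ee_pos: [0.6287, -0.1495, 0.0737]
ee_rot: [-2.328, -2.104, 0.001]
ft_force: [-0.1, -0.1, 0.4]
opening: 0.703
grip_force: 0.0
t: 9.4
ee_pos: [0.6403, -0.0523, 0.1054]
ee_rot: [-2.318, -2.116, -0.009]
ft_force: [-0.4, -0.1, -0.2]
opening: 0.704
grip_force: 0.0
(array([ 143.6, -187.3,   46. ]), array([ 0.1, -0.4,  0.6]))
```

```bash
python3 -m inch '[[60,40,-52,0,0,0,0],[60,80,-104,0,0,0,0],[60,120,-156,0,0,0,0],[60,143,-187,10,0,0,0.5],[60,143,-187,40,0,0,0.5]]';python3 -m inch '[[60,0,0,0,0,0,0],[60,0,0,0,0,0,0],[60,0,0,0,0,0,0]]'; python3 -c "
from h import *
import cv2
s=bot.get_state();im=bot.capture('wrist');cv2.imwrite('pics/w5.png',im[150:400,180:460,::-1])
g=im[150:345,250:390];import cv2
m=(g.min(2)>225).astype('uint8');n,l,st,c=cv2.connectedComponentsWithStats(m)
i=1+np.argmax(st[1:,4]);px=c[i]+[250,150];print(st[i],px,ray('wrist',[px],.008,wristT(s)))
m2=cv2.moments(m)
print(s['ee_pos'],go(.467,.108,0,-5.8,s))"
```

```text
t: 10.02
ee_pos: [0.4664, 0.1045, 0.0659]
ee_rot: [-2.333, -2.102, -0.01]
ft_force: [0.8, -0.5, -0.6]
opening: 0.704
grip_force: 0.0
t: 10.4
ee_pos: [0.4684, 0.1003, 0.0652]
ee_rot: [-2.341, -2.095, -0.005]
ft_force: [0.2, -0.2, 1.3]
opening: 0.704
grip_force: 0.0
[  35   69   58   57 2035] [314.74152334 251.31400491] [[0.46813931 0.10583544 0.008     ]]
[0.46836045 0.10031944 0.06519207] (array([ 7.3, -2.3, 65.2]), array([ 0.1, -0.1, -0.6]))
```

```bash
python3 -m inch '[[58,6,-1,30,0,0,-0.6],[58,6,-1,52,0,0,-0.6],[55,6,-1,63,0,0,-0.6],[52,6,-1,65,0,0,-0.6],[50,6,-1,65,0,0,-0.6]]';python3 -m inch '[[50,0,0,0,0,0,0],[50,0,0,0,0,0,0],[42,0,0,0,0,0,0],[34,0,0,0,0,0,0],[34,0,0,0,0,0,0]]' 40; python3 -m inch '[[34,0,0,0,0,0,0],[34,0,0,-20,0,0,0],[34,0,0,-60,0,0,0],[34,0,0,-100,0,0,0],[34,0,0,-100,0,0,0]]'; python3 -c "
from h import *
print(go(.6365,-.086,.1,-5.8))"
```

```text
t: 11.08
ee_pos: [0.4674, 0.1071, -0.0004]
ee_rot: [-2.328, -2.108, -0.003]
ft_force: [-0.5, 0.3, 0.4]
opening: 0.588
grip_force: 0.0
t: 11.7
ee_pos: [0.4671, 0.1072, -0.0004]
ee_rot: [-2.328, -2.108, -0.003]
ft_force: [-2.5, 0.1, 6.9]
opening: 0.417
grip_force: 39.1
t: 12.32
ee_pos: [0.4689, 0.1075, 0.102]
ee_rot: [2.328, 2.108, 0.011]
ft_force: [0.1, 0.4, -1.4]
opening: 0.416
grip_force: 40.3
(array([-176. ,  185.9,    2.1]), array([ 0.3, -0.3,  0.1]))
```

```bash
python3 -m inch '[[34,-44,47,0,0,0,0],[34,-88,94,0,0,0,0],[34,-132,140,0,0,0,0],[34,-175,186,0,0,0,0],[34,-175,186,15,0,0,0]]';python3 -m inch '[[34,0,0,10,0,0,0],[34,0,0,10,0,0,0],[34,0,0,10,0,0,0]]'; python3 -c "
from h import *
import cv2
s=bot.get_state();im=bot.capture('wrist');cv2.imwrite('pics/w6.png',im[:,:,::-1])
print(s['ee_pos'],go(.6365,-.0855,.018,-5.8,s))"
```

```text
t: 12.95
ee_pos: [0.636, -0.0919, 0.0829]
ee_rot: [2.334, 2.1, -0.001]
ft_force: [0.3, 0.5, -0.9]
opening: 0.42
grip_force: 40.4
t: 13.32
ee_pos: [0.6344, -0.0839, 0.074]
ee_rot: [-2.325, -2.11, -0.003]
ft_force: [0.3, -0.1, -0.4]
opening: 0.416
grip_force: 40.4
[ 0.6343627  -0.08385242  0.073955  ] (array([-1.6,  2.3, 56. ]), array([-0. , -0.2,  0.2]))
```

View pics/w6.png

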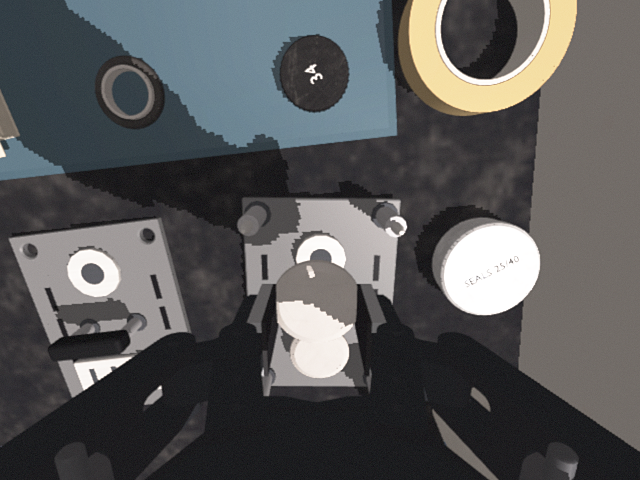

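Flange 1 lies on the -y pad, centred near (320,352). Flange 2 is held at (316,303) and the +y pad is at (320,258).

```bash
python3 -c "
from h import *
np.set_printoptions(precision=4,suppress=True)
s=bot.get_state();T=wristT(s)
print(ray('wrist',[(320,258)],.014,T),ray('wrist',[(317,303)],s['ee_pos'][2]+.007,T),ray('wrist',[(320,352)],.022,T))
"
python3 -m inch '[[34,-1.5,2,20,0,0,0],[34,-1.5,2,40,0,0,0],[34,-1.5,2,52,0,0,0],[34,-1.5,2,55,0,0,0],[34,-1.5,2,56,0,0,0]]';python3 -m inch '[[34,0,0,0,0,0,0],[34,0,0,0,0,0,0]]'
```

```text
[[ 0.6371 -0.0845  0.014 ]] [[ 0.6352 -0.082   0.0814]] [[ 0.631  -0.1478  0.022 ]]
t: 14.0
ee_pos: [0.6365, -0.0873, 0.0176]
ee_rot: [-2.328, -2.108, -0.002]
ft_force: [0.4, 0.3, -0.5]
opening: 0.413
grip_force: 40.4
t: 14.25
ee_pos: [0.6368, -0.0873, 0.0183]
ee_rot: [-2.328, -2.108, -0.003]
ft_force: [0.3, 0.3, -0.2]
opening: 0.419
grip_force: 40.4
```

```bash
python3 -m inch '[[34,0,-0.5,2,0,0,0],[34,0,-0.5,3,0,0,0],[34,0,-0.5,4,0,0,0],[34,0,-0.5,4,0,0,0],[34,0,-0.5,4,0,0,0]]'
```

```text
t: 14.88
ee_pos: [0.6359, -0.0871, 0.0138]
ee_rot: [-2.328, -2.108, -0.002]
ft_force: [-1.3, 0.3, 3.0]
opening: 0.417
grip_force: 40.6
```

```bash
python3 -m inch '[[45,0,0,0,0,0,0],[60,0,0,0,0,0,0],[60,0,0,0,0,0,0],[60,0,0,-20,0,0,0],[60,0,0,-70,0,0,0]]'; python3 -c "
from h import *
print(bot.get_state()['q'])
print(go(.487,-.122,.1,-88.1),go(.487,-.122,.1,91.9))"
```

```text
t: 15.5
ee_pos: [0.6343, -0.0869, 0.0832]
ee_rot: [-2.325, -2.106, 0.003]
ft_force: [0.8, -1.0, 0.5]
opening: 0.698
grip_force: 0.0
[-0.2576117   0.56093038  0.48902422  1.52481638 -0.28117934  1.13079621
  0.19035585]
(array([ -49.5, -143.2,  -16.3]), array([-0.3,  0.1, 82.4])) (array([ -49.5, -143.2,  -16.3]), array([ -0.1,  -0.3, -97.6]))
```

```bash
python3 -m inch '[[60,-10,-30,-20,0,0,10],[60,-20,-60,-30,0,0,20],[45,-30,-90,-30,0,0,30],[35,-40,-120,-30,0,0,41],[35,-49,-143,-30,0,0,51]]'; python3 -c "
from h import *
print(bot.get_state()['q'],go(.487,-.122,.1,-88.1))"
```

```text
t: 16.12
ee_pos: [0.488, -0.1224, 0.115]
ee_rot: [-3.011, -0.89, -0.004]
ft_force: [0.0, 0.2, 0.1]
opening: 0.411
grip_force: 0.0
[-0.46105283  0.26019391  0.75043547  1.88458555 -0.20475938  1.07257783
 -0.62480535] (array([-0.7, -0.8, 15. ]), array([-0.1, -0.2, 31. ]))
```

```bash
python3 -m inch '[[35,0,0,5,0,0,10],[35,0,0,10,0,0,20],[35,0,0,15,0,0,30.5],[35,0,0,25,0,0,30.5],[35,0,0,25,0,0,30.5]]';  python3 -m inch '[[35,0,0,0,0,0,0],[35,0,0,0,0,0,0]]'; python3 -c "
from h import *
import cv2
s=bot.get_state();im=bot.capture('wrist');cv2.imwrite('pics/w7.png',im[:,:,::-1])
print(s['ee_pos'],go(.487,-.122,.016,-88.1,s))"
```

```text
t: 16.75
ee_pos: [0.4884, -0.1217, 0.0884]
ee_rot: [-3.138, -0.084, 0.001]
ft_force: [-0.1, -0.1, -0.4]
opening: 0.412
grip_force: 0.0
t: 17.0
ee_pos: [0.4889, -0.122, 0.0889]
ee_rot: [-3.139, -0.079, -0.001]
ft_force: [0.2, 0.5, -0.4]
opening: 0.407
grip_force: 0.0
[ 0.48894987 -0.12203127  0.08891351] (array([-2. ,  0. , 72.9]), array([-0.1, -0. ,  1. ]))
```

View pics/w7.png

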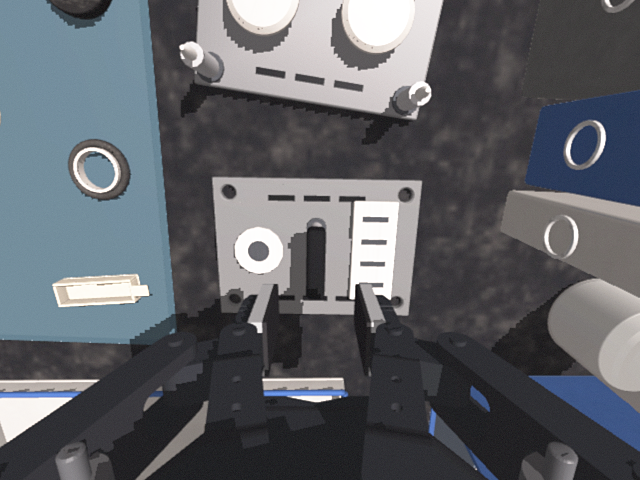

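Both flanges are on their pads. The tier holes are at (229,191), (405,194), (236,297) and (397,300), and the bar lies between the fingers at about (316,262).

```bash
python3 -c "
from h import *
np.set_printoptions(precision=4,suppress=True)
s=bot.get_state();T=wristT(s)
h=ray('wrist',[(229,191),(405,194),(236,297),(397,300)],.005,T)[:,:2];print(h,h.mean(0));v=h[0]-h[1];w=h[2]-h[3];print([np.degrees(np.arctan2(a[1],a[0])) for a in(v,w)])
t=ray('wrist',[(187,49),(424,91)],.053,T);print(t)
"
python3 -m inch '[[35,-2,0,35,0,0,1],[35,-2,0,60,0,0,1],[35,-2,0,70,0,0,1],[35,-2,0,73,0,0,1],[35,-2,0,73,0,0,1]]';python3 -m inch '[[35,0,0,0,0,0,0],[35,0,0,0,0,0,0]]'
```

```text
[[ 0.5257 -0.0617]
 [ 0.5295 -0.1802]
 [ 0.4477 -0.065 ]
 [ 0.4512 -0.1839]] [ 0.4885 -0.1227]
[np.float64(91.85498473355162), np.float64(91.68831476080133)]
[[ 0.5994 -0.0555  0.053 ]
 [ 0.5866 -0.1703  0.053 ]]
t: 17.68
ee_pos: [0.4873, -0.122, 0.0162]
ee_rot: [-3.14, -0.05, -0.002]
ft_force: [-0.2, 0.1, 0.4]
opening: 0.408
grip_force: 0.0
t: 17.92
ee_pos: [0.4872, -0.1218, 0.0161]
ee_rot: [-3.139, -0.05, -0.002]
ft_force: [-0.8, 0.0, 0.5]
opening: 0.406
grip_force: 0.0
```

```bash
python3 -m inch '[[20,0,0,0,0,0,0],[8,0,0,0,0,0,0],[6,0,0,0,0,0,0],[6,0,0,0,0,0,0],[6,0,0,0,0,0,0]]' 90; python3 -m inch '[[6,0,0,-10,0,0,0],[6,0,0,-40,0,0,0],[6,0,0,-80,0,0,0],[6,0,0,-80,0,0,0],[6,0,0,-80,0,0,0]]'; python3 -c "
from h import *
print(go(.6315,-.1158,.096,-95.8))"
```

```text
t: 18.55
ee_pos: [0.4869, -0.1218, 0.016]
ee_rot: [-3.139, -0.05, -0.001]
ft_force: [-2.6, -0.1, 4.8]
opening: 0.124
grip_force: 88.1
t: 19.18
ee_pos: [0.4863, -0.1215, 0.0951]
ee_rot: [-3.139, -0.051, 0.001]
ft_force: [0.1, 0.7, -2.4]
opening: 0.117
grip_force: 88.2
(array([145.3,  -1.1,  -1. ]), array([-0.1,  0. ,  7.7]))
```

```bash
python3 -m inch '[[6,30,0,0,0,0,2],[6,65,0,0,0,0,4],[6,105,-1,0,0,0,6],[6,135,-1,0,0,0,7.7],[6,145,-1,0,0,0,7.7]]';python3 -m inch '[[6,0,0,0,0,0,0],[6,0,0,0,0,0,0],[6,0,0,0,0,0,0]]'; python3 -c "
from h import *
import cv2
s=bot.get_state();im=bot.capture('wrist');cv2.imwrite('pics/w8.png',im[:,:,::-1])
cv2.imwrite('pics/t8.png',cv2.resize(bot.capture('top')[140:260,330:470,::-1],None,fx=5,fy=5,interpolation=cv2.INTER_CUBIC))
print(s['ee_pos'],s['ft_force'],go(.6315,-.1158,.096,-95.8,s))"
```

```text
t: 19.8
ee_pos: [0.6318, -0.1157, 0.0931]
ee_rot: [-3.136, 0.159, 0.005]
ft_force: [-1.0, -0.5, -2.9]
opening: 0.121
grip_force: 88.3
t: 20.18
ee_pos: [0.6309, -0.1165, 0.0958]
ee_rot: [-3.135, 0.162, 0.0]
ft_force: [-0.6, 0.3, -3.3]
opening: 0.114
grip_force: 88.3
[ 0.63089293 -0.11652471  0.09575809] [-0.61806356  0.26926892 -3.29402144] (array([ 0.5, -0.8, -0.2]), array([-0.1,  0. , -0.1]))
```

View pics/w8.png

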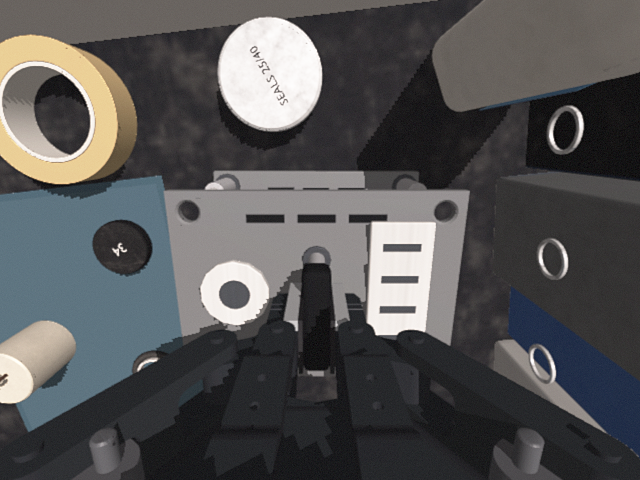

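The held tier is level, with its far holes at (189,211) and (444,211). The far posts just show behind its edge, with tips near (214,187) and (408,183).

```bash
python3 -c "
from h import *
import cv2
np.set_printoptions(precision=4,suppress=True)
s=bot.get_state();T=wristT(s)
h=ray('wrist',[(189,211),(444,211)],s['ee_pos'][2]-.011,T)[:,:2];u=(h[0]-h[1])/np.linalg.norm(h[0]-h[1]);n=np.array([u[1],-u[0]])
print(h,np.linalg.norm(h[0]-h[1]),'tier c',h.mean(0)-.04*n,np.degrees(np.arctan2(u[1],u[0])))
print(ray('wrist',[(214,187),(408,183)],.053,T))
im=cv2.imread('pics/w8.png');a=cv2.resize(im[160:230,160:470],None,fx=2.5,fy=2.5,interpolation=cv2.INTER_CUBIC)
b=cv2.imread('pics/t8.png');b=cv2.resize(b,(525,450))[:,:775]
c=np.zeros((600,800,3),'uint8');c[:a.shape[0],:a.shape[1]]=a;t=cv2.imread('pics/t8.png');t=cv2.resize(t,(480,411));c[185:596,:480]=t
cv2.imwrite('pics/m8.png',c)
"
```

```text
[[ 0.6776 -0.0622]
 [ 0.6654 -0.1797]] 0.11818871594913613 tier c [ 0.6317 -0.1168] 84.08484246003906
[[ 0.6843 -0.0657  0.053 ]
 [ 0.6755 -0.1717  0.053 ]]
```

View pics/m8.png

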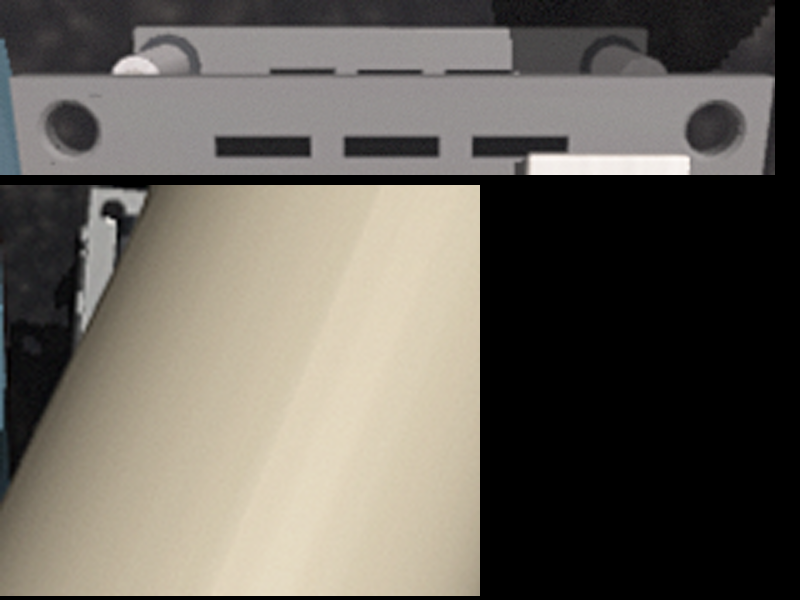

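The pin tips are hidden, but the base plate's far corners show at image (214,171) and (418.8,171), at z = 8 mm.

```bash
python3 -c "
from h import *
np.set_printoptions(precision=4,suppress=True)
s=bot.get_state();T=wristT(s)
h=ray('wrist',[(213.8,171),(418.6,171)],.008,T)[:,:2];u=(h[0]-h[1])/np.linalg.norm(h[0]-h[1]);n=np.array([u[1],-u[0]])
print(h,np.linalg.norm(h[0]-h[1]),'c',h.mean(0)-.05*n,np.degrees(np.arctan2(u[1],u[0])))
"
```

```text
[[ 0.6907 -0.0533]
 [ 0.6765 -0.1905]] 0.13793583841226925 c [ 0.6339 -0.1168] 84.07183068619709
```

```bash
python3 -m inch '[[6,1.5,0,8,0,0,0],[6,1.5,0,16,0,0,0],[6,1.5,0,22,0,0,0],[6,1.5,0,24,0,0,0],[6,1.5,0,24,0,0,0]]';python3 -m inch '[[6,0,0,2,0,0,0],[6,0,0,4,0,0,0],[6,0,0,5,0,0,0],[6,0,0,5,0,0,0]]'
```

```text
t: 20.9
ee_pos: [0.6331, -0.1165, 0.0714]
ee_rot: [-3.136, 0.161, 0.0]
ft_force: [0.2, 0.3, -2.6]
opening: 0.114
grip_force: 88.3
t: 21.4
ee_pos: [0.6331, -0.1164, 0.0666]
ee_rot: [-3.136, 0.161, 0.0]
ft_force: [-0.4, -0.3, -3.1]
opening: 0.119
grip_force: 88.3
```

```bash
python3 -m inch '[[6,0,0,1,0,0,0],[6,0,0,2,0,0,0],[6,0,0,3,0,0,0],[6,0,0,3,0,0,0]]';python3 -m inch '[[6,0,0,1,0,0,0],[6,0,0,2,0,0,0],[6,0,0,3,0,0,0],[6,0,0,3,0,0,0]]'
```

```text
t: 21.9
ee_pos: [0.6331, -0.1164, 0.0635]
ee_rot: [-3.136, 0.161, 0.0]
ft_force: [-0.2, -0.1, -2.7]
opening: 0.117
grip_force: 88.3
t: 22.4
ee_pos: [0.6331, -0.1164, 0.0605]
ee_rot: [-3.136, 0.161, 0.0]
ft_force: [0.7, -0.4, -3.0]
opening: 0.121
grip_force: 88.3
```

```bash
python3 -m inch '[[6,0,0,1,0,0,0],[6,0,0,2,0,0,0],[6,0,0,3,0,0,0],[6,0,0,3,0,0,0]]';python3 -m inch '[[6,0,0,0.7,0,0,0],[6,0,0,1.4,0,0,0],[6,0,0,2,0,0,0],[6,0,0,2,0,0,0]]'
```

```text
t: 22.9
ee_pos: [0.6331, -0.1164, 0.0575]
ee_rot: [-3.136, 0.161, 0.0]
ft_force: [-0.3, -0.0, -3.5]
opening: 0.12
grip_force: 88.3
t: 23.4
ee_pos: [0.6332, -0.1164, 0.0561]
ee_rot: [-3.135, 0.161, -0.001]
ft_force: [-3.4, 0.9, 4.2]
opening: 0.114
grip_force: 89.1
```

```bash
python3 -m inch '[[30,0,0,0,0,0,0],[30,0,0,0,0,0,0],[30,0,0,0,0,0,0],[30,0,0,-30,0,0,0],[30,0,0,-85,0,0,0]]'; python3 -m inch '[[30,0,0,-10,0,0,0]]'; python3 -c "
from h import *
import cv2
s=bot.get_state();print(s['q'])
im=bot.capture('wrist');cv2.imwrite('pics/w9.png',im[:,:,::-1])
print(go(.569,.1045,.16,-5.8,s))"
```

```text
t: 24.02
ee_pos: [0.6318, -0.1159, 0.1393]
ee_rot: [-3.136, 0.161, 0.007]
ft_force: [1.4, -0.0, 0.4]
opening: 0.351
grip_force: 0.0
t: 24.15
ee_pos: [0.6351, -0.1178, 0.155]
ee_rot: [-3.136, 0.162, -0.011]
ft_force: [0.2, -1.1, 0.1]
opening: 0.349
grip_force: 0.0
[-0.40795077  0.5741637   0.81028012  1.45129928 -0.4247686   1.28984947
 -1.23655562]
(array([ -88.6, -214.3,   -5.3]), array([  0.2,  -0.4, -90.1]))
```

View pics/w9.png

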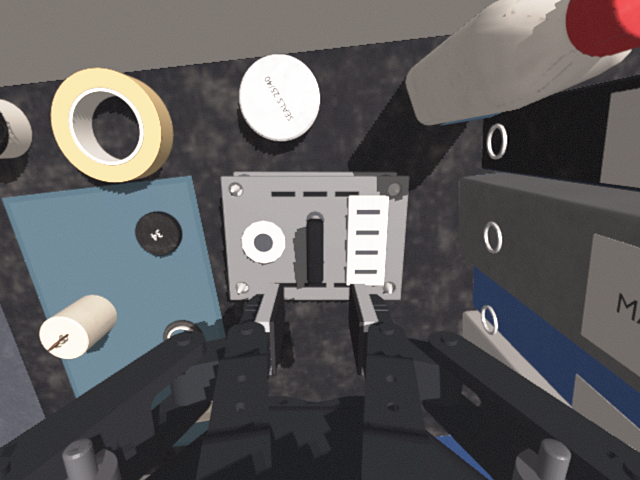

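The tier is seated, with pins showing through all four holes at (236,189), (393,187), (243,288) and (389,287). The round pad is at (264,242). That was my last permitted view, so from here I measure numerically.

```bash
python3 -m inch '[[60,-16,-40,0,0,0,-10],[60,-32,-80,0,0,0,-20],[60,-48,-120,0,0,0,-30],[60,-64,-160,0,0,0,-41],[60,-80,-205,0,0,0,-51]]'; python3 -c "
from h import *
print(go(.569,.1045,.14,-5.8))"
```

```text
t: 24.82
ee_pos: [0.5734, 0.0965, 0.1499]
ee_rot: [-2.896, -1.213, 0.001]
ft_force: [0.4, 0.3, 0.5]
opening: 0.701
grip_force: 0.0
(array([ 2.6, -8.7,  9.9]), array([ -0.1,  -0. , -38.8]))
```

```bash
python3 -m inch '[[60,3,-9,5,0,0,-10],[60,3,-9,10,0,0,-20],[60,3,-9,20,0,0,-30],[60,3,-9,30,0,0,-38.8],[60,3,-9,30,0,0,-38.8]]'; python3 -m inch '[[60,0,0,0,0,0,0],[60,0,0,0,0,0,0],[60,0,0,0,0,0,0]]'; cat > plug.py <<'E'
from h import *
import cv2
s=bot.get_state();im=bot.capture('wrist');cv2.imwrite('pics/w10.png',im[:,:,::-1])
T=wristT(s);hsv=cv2.cvtColor(im,cv2.COLOR_RGB2HSV)
K=bot.camera_model('wrist')['mtx']
def proj(p):
    c=np.linalg.inv(T)@np.r_[p,1];return [K[0,2]-K[0,0]*c[0]/c[2],K[1,2]+K[1,1]*c[1]/c[2]]
print(s['ee_pos'],'pred top',proj((.569,.1045,.045)),'base',proj((.569,.1045,0)))
m=((im.astype(int).sum(2)>330)&(hsv[...,0]<35)&(hsv[...,1]>15)&(hsv[...,1]<120)).astype('uint8')
m[:150]=0;m[:,:200]=0;m[:,440:]=0
n,l,st,c=cv2.connectedComponentsWithStats(m);i=1+np.argmax(st[1:,4]);print(st[i],c[i])
for z in (.0,.045): # silhouette of predicted cylinder
    a=np.linspace(0,2*np.pi,60);q=np.array([proj((.569+.02*np.cos(t),.1045+.02*np.sin(t),z)) for t in a]);print(z,q.min(0),q.max(0))
print(go(.569,.1045,.012,-5.8,s))
E
python3 plug.py
```

```text
t: 25.45
ee_pos: [0.5691, 0.1039, 0.1192]
ee_rot: [-2.335, -2.098, 0.002]
ft_force: [0.0, -0.5, -0.0]
opening: 0.706
grip_force: 0.0
t: 25.82
ee_pos: [0.5704, 0.1041, 0.1213]
ee_rot: [-2.336, -2.099, -0.003]
ft_force: [0.1, -0.1, 0.1]
opening: 0.704
grip_force: 0.0
[0.57043891 0.1041277  0.12128747] pred top [np.float64(314.0224262154929), np.float64(249.92851127956993)] base [np.float64(314.3109906088441), np.float64(232.9967564976792)]
[ 284  207   60   68 1393] [308.19239052 237.10337401]
0.0 [289.69748733 208.71653297] [338.92745463 256.30895561]
0.045 [284.76578013 221.38120252] [343.27587141 277.12799566]
(array([  0. ,  -1.5, 109.3]), array([ 0. , -0.1, -0.3]))
```

```bash
python3 -m inch '[[60,0.5,-1.5,40,0,0,0],[60,0.5,-1.5,80,0,0,0],[60,0.5,-1.5,102,0,0,0],[60,0.5,-1.5,109,0,0,0],[60,0.5,-1.5,109,0,0,0]]'; python3 -m inch '[[50,0,0,0,0,0,0],[42,0,0,0,0,0,0],[34,0,0,0,0,0,0],[34,0,0,0,0,0,0],[34,0,0,0,0,0,0]]' 40;python3 -m inch '[[34,0,0,-10,0,0,0],[34,0,0,-40,0,0,0],[34,0,0,-100,0,0,0],[34,0,0,-110,0,0,0]]'; python3 -c "
from h import *
print(go(.6375,-.0767,.122,-5.8))"
```

```text
t: 26.5
ee_pos: [0.5691, 0.1049, 0.0123]
ee_rot: [-2.335, -2.1, -0.002]
ft_force: [0.1, -0.6, 0.1]
opening: 0.698
grip_force: 0.0
t: 27.12
ee_pos: [0.5696, 0.1051, 0.0132]
ee_rot: [-2.335, -2.1, -0.005]
ft_force: [-0.6, 0.6, 5.9]
opening: 0.458
grip_force: 40.5
t: 27.62
ee_pos: [0.5715, 0.1047, 0.1271]
ee_rot: [2.335, 2.099, 0.013]
ft_force: [0.1, -0.6, -1.1]
opening: 0.462
grip_force: 40.6
(array([-173.4,   84.8,    4.9]), array([ 0.4, -0.3, -0.3]))
```

```bash
python3 -m inch '[[34,-40,20,0,0,0,0],[34,-85,42,0,0,0,0],[34,-130,64,0,0,0,0],[34,-165,82,0,0,0,0],[34,-173,85,0,0,0,0]]'; python3 -m inch '[[34,0,0,10,0,0,0],[34,0,0,20,0,0,0],[34,0,0,20,0,0,0],[34,0,0,20,0,0,0]]'; python3 -c "
from h import *
print(go(.6373,-.0768,.066,-5.8))"
```

```text
t: 28.25
ee_pos: [0.6347, -0.0806, 0.1213]
ee_rot: [-2.341, -2.095, 0.001]
ft_force: [0.9, 0.6, -1.2]
opening: 0.462
grip_force: 40.6
t: 28.75
ee_pos: [0.635, -0.0753, 0.1017]
ee_rot: [-2.333, -2.101, -0.002]
ft_force: [-0.1, -0.3, -1.3]
opening: 0.465
grip_force: 40.5
(array([-1.4,  2.4, 35.7]), array([-0. , -0.1, -0.2]))
```

```bash
python3 -m inch '[[34,-1.4,2.4,15,0,0,0],[34,-1.4,2.4,28,0,0,0],[34,-1.4,2.4,34,0,0,0],[34,-1.4,2.4,36,0,0,0],[34,-1.4,2.4,36,0,0,0]]'; python3 -m inch '[[34,0,0,1,0,0,0],[34,0,0,2,0,0,0],[34,0,0,3,0,0,0],[34,0,0,3,0,0,0]]'; python3 -m inch '[[34,0,0,0.5,0,0,0],[34,0,0,1,0,0,0],[34,0,0,1,0,0,0]]'
```

```text
t: 29.38
ee_pos: [0.6374, -0.078, 0.0657]
ee_rot: [-2.335, -2.1, -0.002]
ft_force: [-0.5, 0.2, -1.2]
opening: 0.464
grip_force: 40.6
t: 29.88
ee_pos: [0.6373, -0.0778, 0.0626]
ee_rot: [-2.335, -2.1, -0.002]
ft_force: [0.9, -0.7, -1.4]
opening: 0.457
grip_force: 40.6
t: 30.25
ee_pos: [0.6374, -0.0779, 0.0622]
ee_rot: [-2.335, -2.1, -0.003]
ft_force: [-2.4, 1.0, 6.3]
opening: 0.462
grip_force: 41.2
```

```bash
python3 -m inch '[[45,0,0,0,0,0,0],[60,0,0,0,0,0,0],[60,0,0,0,0,0,0],[60,0,0,-30,0,0,0],[60,0,0,-85,0,0,0]]'; python3 -m inch '[[50,40,-60,0,0,0,-6],[40,60,-115,0,0,0,-13]]'; python3 -c "
from h import *
print(go(.447,.033,.09,7.5))"
```

```text
t: 30.88
ee_pos: [0.6357, -0.0775, 0.1451]
ee_rot: [-2.332, -2.098, 0.004]
ft_force: [0.7, -0.1, 0.7]
opening: 0.7
grip_force: 0.0
t: 31.12
ee_pos: [0.5338, -0.0073, 0.1473]
ee_rot: [2.077, 2.356, 0.004]
ft_force: [0.6, 1.0, 0.2]
opening: 0.467
grip_force: 0.0
(array([ 50.8, -81.2,  57.2]), array([ 0.1, -0.1, -0.3]))
```

```bash
python3 -m inch '[[35,30,-45,15,0,0,0],[30,51,-81,40,0,0,0],[30,51,-81,57,0,0,0],[30,51,-81,57,0,0,0]]'; python3 -m inch '[[30,0,0,0,0,0,0],[30,0,0,0,0,0,0],[30,0,0,0,0,0,0]]'; cat > boat.py <<'E'
from h import *
import cv2
s=bot.get_state();im=bot.capture('wrist');cv2.imwrite('pics/w11.png',im[:,:,::-1])
T=wristT(s);hsv=cv2.cvtColor(im,cv2.COLOR_RGB2HSV)
K=bot.camera_model('wrist')['mtx']
def proj(p):
    c=np.linalg.inv(T)@np.r_[p,1];return np.round([K[0,2]-K[0,0]*c[0]/c[2],K[1,2]+K[1,1]*c[1]/c[2]],1)
a=np.radians(97.5);u=np.array([np.cos(a),np.sin(a)])
print(s['ee_pos'],'c',proj((.447,.0346,.012)),'+y',proj(np.r_[np.array([.447,.0346])+.0285*u,.012]),'-y',proj(np.r_[np.array([.447,.0346])-.0285*u,.012]))
m=((im.max(2)>90)&((hsv[...,0]<40)|(hsv[...,1]<25))&(hsv[...,1]<130)).astype('uint8')
m[:150]=0;m[345:]=0;m[:,:240]=0;m[:,400:]=0
n,l,st,c=cv2.connectedComponentsWithStats(m)
for i in range(1,n):
    if st[i,4]>150:
        pts=np.argwhere(l==i)[:,::-1].astype(np.float32);print(st[i],c[i],cv2.minAreaRect(pts))
        w=ray('wrist',pts,.012,T)[:,:2].astype(np.float32)
        r=cv2.minAreaRect(w*1000);print('world rect',r)
        v=np.linalg.eigh(np.cov(w.T))[1][:,1];print('axis',np.degrees(np.arctan2(v[1],v[0])),'mean',w.mean(0))
E
python3 boat.py
```

```text
t: 31.62
ee_pos: [0.4466, 0.0323, 0.0892]
ee_rot: [-2.081, -2.35, -0.0]
ft_force: [-0.6, 0.7, 0.2]
opening: 0.354
grip_force: 0.0
t: 32.0
ee_pos: [0.4481, 0.032, 0.0903]
ee_rot: [-2.083, -2.351, -0.003]
ft_force: [-0.0, 0.1, 0.2]
opening: 0.35
grip_force: 0.0
[0.44808095 0.03204358 0.09026572] c [315.1 245.6] +y [314.6 204.6] -y [315.6 284. ]
[ 304  202   28   96 2389] [317.19589787 245.19129343] ((317.4999694824219, 249.5), (94.99998474121094, 26.999996185302734), 90.0)
world rect ((449.08599853515625, 30.652976989746094), (18.562179565429688, 68.92845916748047), 6.271196365356445)
axis 96.29170377457966 mean [0.4484272 0.034677 ]
[256 284  22  48 485] [266.80206186 305.43917526] ((265.8172912597656, 306.3376159667969), (14.161334037780762, 48.25095748901367), 11.560131072998047)
world rect ((416.8457946777344, -15.820558547973633), (38.86780548095703, 10.356318473815918), 84.38695526123047)
axis 82.19930452796147 mean [ 0.41758764 -0.01469199]
[355 284  22  48 486] [365.38888889 305.52880658] ((366.26922607421875, 306.3461608886719), (48.24456787109375, 14.120361328125), 78.69007110595703)
world rect ((489.514404296875, -7.147790908813477), (10.333053588867188, 38.89241027832031), 19.07701301574707)
axis 111.40122136920533 mean [ 0.48861542 -0.00628898]
```

```bash
python3 -c "
from h import *
print(go(.448,.0355,.001,6.3))"
```

```text
(array([ 3.2,  0.4, 89.2]), array([ 0.1, -0.1,  0.6]))
```

```bash
python3 -m inch '[[30,3,0.4,40,0,0,0.6],[30,3,0.4,70,0,0,0.6],[30,3,0.4,84,0,0,0.6],[30,3,0.4,88,0,0,0.6],[30,3,0.4,88.5,0,0,0.6]]'; python3 -m inch '[[30,0,0,0,0,0,0],[24,0,0,0,0,0,0],[14,0,0,0,0,0,0],[14,0,0,0,0,0,0],[14,0,0,0,0,0,0]]' 25;python3 -m inch '[[14,0,0,-10,0,0,0],[14,0,0,-40,0,0,0],[14,0,0,-90,0,0,0],[14,0,0,-120,0,0,0]]'; python3 -c "
from h import *
print(go(.6292,-.1562,.122,84.2))"
```

```text
t: 32.67
ee_pos: [0.4482, 0.0354, 0.002]
ee_rot: [-2.095, -2.34, -0.004]
ft_force: [0.4, -0.1, 0.0]
opening: 0.351
grip_force: 0.0
t: 33.3
ee_pos: [0.448, 0.0356, 0.002]
ee_rot: [-2.095, -2.34, -0.004]
ft_force: [-1.1, 0.1, 6.5]
opening: 0.204
grip_force: 26.1
t: 33.8
ee_pos: [0.4482, 0.035, 0.1241]
ee_rot: [2.096, 2.34, 0.006]
ft_force: [0.6, 1.1, 0.0]
opening: 0.204
grip_force: 25.3
(array([-210. ,  158.9,    2.1]), array([  0.2,   0. , -77.9]))
```

```bash
python3 -m inch '[[14,-30,25,-15,0,0,-10],[14,-70,55,-15,0,0,-20],[14,-110,85,-15,0,0,-30],[14,-150,115,-15,0,0,-40],[14,-190,145,-15,0,0,-50]]'; python3 -c "
from h import *
print(go(.6292,-.1562,.137,84.2))"
```

```text
t: 34.42
ee_pos: [0.6136, -0.1387, 0.1366]
ee_rot: [-0.9, -3.01, -0.003]
ft_force: [0.7, -0.0, 0.5]
opening: 0.203
grip_force: 25.3
(array([-22.6,  -6. ,  -0.5]), array([  0.1,  -0. , -27.5]))
```

```bash
python3 -m inch '[[14,-10,-3,0,0,0,-10],[14,-20,-6,5,0,0,-20],[14,-22,-6,15,0,0,-27.5],[14,-22,-6,30,0,0,-27.5],[14,-22,-6,40,0,0,-27.5]]'; python3 -m inch '[[14,0,0,0,0,0,0],[14,0,0,0,0,0,0],[14,0,0,0,0,0,0]]';cat > held.py <<'E'
from h import *
import cv2
s=bot.get_state();im=bot.capture('wrist');cv2.imwrite('pics/w12.png',im[:,:,::-1])
T=wristT(s);hsv=cv2.cvtColor(im,cv2.COLOR_RGB2HSV);z=s['ee_pos'][2]
K=bot.camera_model('wrist')['mtx']
print(s['ee_pos'],go(.6292,-.1562,.055,84.2,s))
# column profile along the finger centre line
for v in range(200,346,6): print(v,im[v,300:334:8].mean(1).astype(int),hsv[v,316])
E
python3 held.py
```

```text
t: 35.05
ee_pos: [0.627, -0.1544, 0.095]
ee_rot: [-0.173, -3.136, -0.003]
ft_force: [-0.4, 0.7, -0.5]
opening: 0.202
grip_force: 25.3
t: 35.42
ee_pos: [0.628, -0.1548, 0.0967]
ee_rot: [0.169, 3.136, 0.003]
ft_force: [0.1, -0.2, 0.6]
opening: 0.204
grip_force: 25.3
[ 0.62795552 -0.15480124  0.09674063] (array([-1.3, -1.3, 41.7]), array([ 0.1,  0.1, -0.4]))
200 [205 201 208  90  91] [ 12   6 211]
206 [86 81 87 90 28] [ 0  6 89]
212 [255 254 149 153 157] [ 13  15 154]
218 [255 254 151 155 155] [ 13  15 156]
224 [255 255 151 157 157] [ 11  18 157]
230 [108 117 116  56 155] [120   9 119]
236 [255 254 254 150 153] [ 30   1 255]
242 [255 255 255 255 146] [  0   0 255]
248 [125 130 129 128 129] [ 16  38 140]
254 [130 143 141 142 137] [ 16  40 153]
260 [130 144 144 147 140] [ 16  41 157]
266 [128 143 144 143 139] [ 15  36 155]
272 [126 143 143 144 251] [ 15  39 155]
278 [125 145 146 230 233] [ 17  40 158]
284 [123 144 147 141 229] [ 16  37 159]
290 [123 143 145 253 228] [ 16  40 158]
296 [124 144 149 252 214] [ 17  47 164]
302 [124 139 253 253 219] [ 24   5 255]
308 [126 145 253 253 216] [ 24   5 255]
314 [132 136 252 253 210] [ 20   6 255]
320 [152 255 253 252 216] [ 24   5 255]
326 [144 255 253 253 218] [ 24   5 255]
332 [183 240 252 253 225] [ 20   6 255]
338 [195 143 254 252 230] [ 30   1 255]
344 [201 142 144 144 234] [ 16  42 157]
```

```bash
python3 -c "
from h import *
s=bot.get_state();T=wristT(s);z=s['ee_pos'][2]
M=R.from_rotvec(s['ee_rot']).inv()
print(M.apply(ray('wrist',[(316,245.5)],z+.011,T)-s['ee_pos'])*1e3)
# oblong pad +/-x ends on tier
for p in [(.6292,-.1562)]: print(R.from_rotvec(s['ee_rot']).as_matrix()[:,0])
"
```

```text
[[ 30.60657178  -0.4883612  -11.02796348]]
[-9.94187538e-01  1.07658511e-01 -8.85467711e-04]
```

```bash
python3 -m inch '[[14,-2,-1.4,15,0,0,-0.4],[14,-2,-1.4,30,0,0,-0.4],[14,-2,-1.4,38,0,0,-0.4],[14,-2,-1.4,41,0,0,-0.4],[14,-2,-1.4,41,0,0,-0.4]]'; python3 -m inch '[[14,0,0,1,0,0,0],[14,0,0,2,0,0,0],[14,0,0,3,0,0,0],[14,0,0,3,0,0,0]]'
```

```text
t: 36.1
ee_pos: [0.6294, -0.1564, 0.0549]
ee_rot: [-0.158, -3.137, -0.003]
ft_force: [0.1, -0.1, 0.0]
opening: 0.205
grip_force: 25.3
t: 36.6
ee_pos: [0.6294, -0.1563, 0.052]
ee_rot: [0.158, 3.138, 0.003]
ft_force: [0.1, -0.5, -0.3]
opening: 0.201
grip_force: 25.3
```

```bash
python3 -m inch '[[14,0,0,0.5,0,0,0],[14,0,0,1,0,0,0],[14,0,0,1,0,0,0]]'; python3 -m inch '[[14,0,0,0.3,0,0,0],[14,0,0,0.6,0,0,0],[14,0,0,0.6,0,0,0]]'
```

```text
t: 36.98
ee_pos: [0.6294, -0.1564, 0.0511]
ee_rot: [0.158, 3.137, 0.003]
ft_force: [-0.1, -0.2, 0.9]
opening: 0.204
grip_force: 25.4
t: 37.35
ee_pos: [0.6295, -0.1564, 0.0511]
ee_rot: [0.158, 3.137, 0.003]
ft_force: [-3.5, 1.0, 5.8]
opening: 0.201
grip_force: 26.0
```

```bash
python3 -m inch '[[20,0,0,0,0,0,0],[26,0,0,0,0,0,0],[26,0,0,0,0,0,0],[26,0,0,-15,0,0,0],[26,0,0,-60,0,0,0]]'; python3 -m inch '[[26,0,0,-60,0,0,0],[26,40,0,-100,0,0,0],[26,80,40,-110,0,0,0],[26,100,100,-110,0,0,0],[26,110,160,-110,0,0,0]]';python3 -m inch '[[26,30,60,0,0,0,0],[26,60,120,0,0,0,0],[26,80,180,0,0,0,0],[26,100,240,0,0,0,0],[26,100,260,0,0,0,0]]'
```

```text
t: 37.98
ee_pos: [0.6278, -0.1559, 0.1094]
ee_rot: [-0.158, -3.133, -0.004]
ft_force: [0.3, 0.3, 1.0]
opening: 0.306
grip_force: 0.0
t: 38.6
ee_pos: [0.5354, 0.0146, 0.2228]
ee_rot: [0.161, 3.135, 0.004]
ft_force: [1.6, 1.1, -0.1]
opening: 0.3
grip_force: 0.0
t: 39.22
ee_pos: [0.4608, 0.2865, 0.2226]
ee_rot: [0.15, 3.137, 0.006]
ft_force: [-0.2, -0.8, 0.1]
opening: 0.301
grip_force: 0.0
```

```bash
cat > fin.py <<'E'
from h import *
import cv2
im=bot.capture('top');cv2.imwrite('pics/fin.png',im[:,:,::-1]);hsv=cv2.cvtColor(im,cv2.COLOR_RGB2HSV).astype(int)
M=bot.camera_model('top');K=M['mtx'];Ti=np.linalg.inv(M['T'])
def proj(x,y,z):
    c=Ti@[x,y,z,1];return np.round([K[0,2]-K[0,0]*c[0]/c[2],K[1,2]+K[1,1]*c[1]/c[2]],1)
C=np.array([.6305,-.1165]);a=np.radians(84.2);u=np.array([np.cos(a),np.sin(a)]);n=np.array([u[1],-u[0]])
w=lambda x,y:C+x*n+y*u
print('plug top',proj(*w(0,.04),.094),'boat',proj(*w(0,-.04),.061),'bar',proj(*w(0,0),.078))
print('pins',[proj(*w(x,y),.053).tolist() for x in(.04,-.04) for y in(.06,-.06)])
print('tier corners',[proj(*w(x,y),.045).tolist() for x in(.05,-.05) for y in(.07,-.07)])
m=((im.max(2)>90)&(hsv[...,0]<40)&(hsv[...,1]>14)&(hsv[...,1]<130)).astype('uint8');m[:140]=0;m[235:]=0;m[:,:345]=0;m[:,455:]=0
k,l,st,c=cv2.connectedComponentsWithStats(m)
for i in range(1,k):
    if st[i,4]>60: print('cream',st[i],c[i].round(1),cv2.minAreaRect(np.argwhere(l==i)[:,::-1].astype(np.float32)))
g=cv2.cvtColor(im,cv2.COLOR_RGB2GRAY);m=(g>95).astype('uint8');m[:146]=0;m[235:]=0;m[:,:340]=0;m[:,455:]=0
k,l,st,c=cv2.connectedComponentsWithStats(m);i=1+np.argmax(st[1:,4]);print('plate',st[i],cv2.boxPoints(cv2.minAreaRect(np.argwhere(l==i)[:,::-1].astype(np.float32))).round(1).tolist())
s=bot.get_state();print(s['ee_pos'],s['t'],np.abs(s['qd']).max())
E
python3 fin.py
```

```text
plug top [374.2 173.6] boat [425.8 181.9] bar [400.5 177.8]
pins [[360.5, 151.9], [439.7, 157.7], [356.7, 204.2], [436.5, 210.1]]
tier corners [[354.1, 146.3], [445.5, 153.0], [349.4, 211.0], [441.7, 217.9]]
cream [416 156  17  51 332] [424.5 182.3] ((424.2139892578125, 181.0758819580078), (14.908411026000977, 50.15214157104492), 3.5763344764709473)
cream [359 168  30  25 190] [369.4 184.5] ((371.7755432128906, 182.00755310058594), (28.83496856689453, 20.73845100402832), 16.50436019897461)
plate [ 350  146   96   74 4849] [[348.3999938964844, 212.3000030517578], [353.70001220703125, 145.0], [447.3999938964844, 152.39999389648438], [442.1000061035156, 219.6999969482422]]
[0.46044716 0.28958932 0.2222452 ] 39.275 0.07666115749875439
```

```bash
python3 - <<'E'
import cv2,numpy as np
im=cv2.imread('pics/fin.png')
d=im.astype(int);sat=d[...,2]-d[...,0]
m=((d.max(2)>200)|((sat>12)&(d.max(2)>90))).astype('uint8')
for y in range(154,202,2): print(y,''.join('#' if m[y,x] else '.' for x in range(350,440)))
E
```

```text
154 ....#####...##.##############...#################################################.........
156 .....#..#..##..#############.............###............#########################.........
158 .....#.######.#######......##.##.........###.............##..............#.######.........
160 ....##....#####..###############.######################.#####......##################.....
162 .....##.#..#..#####################.#############.......#########..####################...
164 ....##.......########################.##########.........########.#######################.
166 ....##...#..##########################.########..........########..###.###################
168 ....##.#...############################.#####............########.###..###################
170 ....#......################.###########.####............########..##..################.###
172 ....#..##.#############..##############.#####...........########..##..################.###
174 ....##.#..#############################.................########..##..####################
176 ....###..##############################............
[... 479 characters left out ...]
########..##..################.####
188 .............##################..####..................########..##...###############.####
190 ................#############...##.##..................#####.##..##..#####################
192 .............................##...#....................########..#...################.####
194 ............................##...##...................#########.##...################.####
196 ...........................##...#.##................##########..##...#####################
198 .........................###......##............#.############..##...#####################
200 ........................####.....###..........##########.#####..##...#####################
```

```bash
python3 -m inch '[[26,0,0,0,0,0,0],[26,0,0,0,0,0,0],[26,0,0,0,0,0,0],[26,0,0,0,0,0,0]]'; python3 -c "
from bench import bot
print(bot.close_job())"
```

```text
t: 39.78
ee_pos: [0.463, 0.2815, 0.2214]
ee_rot: [0.16, 3.137, 0.003]
ft_force: [-0.4, -0.1, 0.4]
opening: 0.299
grip_force: 0.0
the job is handed in; nothing more can be done
None
```

I handed the job in at about 40 s: both flanges are on the base pads, the tier is seated on its posts, the plug and boat are on the tier, and I did not touch the lens cap or seal ring. The plug and boat were checked only by measurement, because I had used all 14 picture views. The first grasp on flange 1 closed above it and pressed down with about 20 N before I redid it.

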